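Square two slide boxes into the tray's corner and hold them for taping

ROBOT

A 6-joint arm with a two-finger parallel gripper is mounted at the origin on a cart in front of the work surface, level with it; the furniture and walls round the work are solid. World frame = base frame: x ahead of the robot, y to its left, z up, the work surface at z = 0. Lengths are in m, angles in rad, forces in N, time in s.
With the tool pointing down it reaches from about 0.3 to 0.775 m from the base axis. Payload 14.6 kg.
Tool frame: the origin (TCP) lies on the mounting face of the last link; the fingertips stand 199 mm ahead of it and the grasp point (between the pads) lies 180 mm ahead of it; z points along the fingers, y is the direction in which the jaws open and shut (so a half turn about z gives the same grasp; the last joint's range is limited). The gripper opens to 94 mm and grips with 3 to 60 N. Pads are 16 mm wide; open, the fingers measure 119 mm over their backs; the gripper's body (75 mm by 177 mm) begins 78 mm behind the grasp point.
Start: joints at [-1.376, 0.3, 1.521, -0, 1.321, -0.067], TCP at [0.142, -0.531, 0.405] pointing down, gripper open.
Joint ranges: [-3.03, 3.03], [-0.79, 2.21], [0.23, 2.52], [-1.04, 4.18], [0, 3.07], [-2.55, 2.55]. Speed limits (rad/s): [2.22, 2.22, 2.57, 3.14, 3.14, 3.14].

INTERFACE

Orientations are given as [roll, pitch, yaw] about the fixed x, y, z axes, in that order (R = Rz(yaw) Ry(pitch) Rx(roll)).
In Python, from station import sensors, vision, job gives the robot as it stands. The module is installed in compiled form; this text tells all that it offers.
- The arm moves only by the tool arm_command, never from a script. Its argument "plan" is one flat list of numbers, 5 for each row, row after row: the closure, from -1 (fully open) to 1 (shut), so that 0 is half open, then the shift along the world's x, y, z scaled (see below), then the turn about the world's z scaled (see below). A call has 1 to 20 rows; each row is the pose to reach, as a shift and turn from the pose commanded when the call began; what a row does not reach only later rows make up. The controller multiplies each number of a shift by 400 mm and each number of a turn by 120 degrees. A row lasts 1/10 s, in which the tool goes at most 50 mm and 8.59 degrees, less where a joint would pass 70% of its speed; a pose out of reach is approached as far as the arm can. A call with a number of a shift or a turn outside -1 to 1 is refused whole. A call with a gripper value outside its range is refused whole. The fingers move at their own pace and stop on an object; "newtons" is the grip in N (left out, the last holds). Time passes only in rows, so rows that repeat a pose let the fingers close. It gives the time, the measured TCP pose, the force and the opening at its end, in the units of the state.
- sensors.get_obs(): the state, without advancing time (a new reading comes with each control period).
- vision.camera(name): name is "side" or "top"; returns the picture (400x640x3 uint8, blue, green, red); there is no depth.
- vision.camera_params(name): a dict with "intrinsics" (3x3 intrinsics, pixels), "rvec" (rotation vector, rad) and "tvec" (3), from world to camera coordinates, as OpenCV has them. Camera axes: x right, y down, z forward; pixel columns grow to the right and rows downward; lengths in m; the calibration is good to about 2 mm. A picture is of the moment at which its call begins. camera_params takes no time and is no camera call.
- job.hand_in(): hands the job in, once; it reports no verdict.
Trained networks look in the newest picture that a camera, given by its name, has taken for a name from the list of things; names that differ only in an ending like _2 or _b are one class to them, and where a whole thing is asked for, a point or a joint stands for the part that bears it (a point fixed in the world has none). Each returns a list of dicts, best first, with "confidence" (0 to 1); they miss things now and then, are a little off and sometimes report something else, mostly with a low value. They report only what shows in the picture. A call takes as long as a camera call. They do not tell look-alikes from the thing itself.
- vision.search_frame(name, camera): "at" ([row, column] in pixels, amid what is visible of it).
- vision.silhouettes(name, camera): "mask" (400x640 bool, what is visible of it) and "at" ([row, column] in pixels, amid what is visible of it).
- vision.pinpoint(name, camera): "at" ([row, column] in pixels: a listed point, or the origin of a listed thing).
The state is a dict: "time_s": time; "qpos": joint angles; "joint_vel": joint speeds; "tau": joint torques, N m; "ee_pos": TCP position; "eef_rot": TCP orientation; "force": force on the tool from outside, world axes, zero at the start; "moment": the same for the moment, N m; "grip_width": finger opening in m.
Only numpy, scipy, OpenCV 4.12 (cv2) and the standard library are available. Lean on these libraries where they do the work, as an engineer would, in place of code of your own. Each camera call takes 0.05 s, during which the arm holds its last target.

TASK

Two boxes of microscope slides are to be taped into one pack: gently set the loose box squarely on top of the box that lies in the squaring tray, edges flush, then grip the pile and slide it into the tray's corner, so that it is pressed flat against the side stops and the end stop at the same time. Finish while still holding the pile there with a light, steady push against both (do not let go); leave everything else where it is.

Things in the scene. Friction and masses are not known exactly. Their poses are not given: they have to be found in the camera images.
- squaring_tray: Fixed: grey bed 150 x 165 x 6 mm (x, y, z) with three aluminium stop blocks, 13 mm thick, 40 mm tall above the bed (tops 46 mm above the worktop), round the corner at +x, +y. Origin: centre of the bed's underside, on the worktop; z up. Side stops: inner faces at x = +60 mm. End stop: inner face at y = +65 mm. The other two sides are open. Smooth: boxes slide easily.
- corner (a point): The corner where the planes of the stops' inner faces meet, at the bed's upper surface: tray (+60, +65, +6) mm, same axes as the tray. A box squared home here has its centre 17 mm to -x and 41 mm to -y of this point, its long side along y.
- side_stops: Two aluminium blocks in line along the +x edge of the tray, from tray y = -45 to -4 mm and from y = +52 to +62 mm. They meet the ends of a box's long side; between them is a 56 mm wide open gap, centred on the squared box (tray y = +24 mm), for a finger that grips the pile across its width. Origin and axes are those of the tray, not of the blocks.
- end_stop: One aluminium block along the +y edge of the tray, from tray x = -20 to +57 mm; it meets the short end of a box. Its origin and axes are those of the tray, not of the block.
- box_in_tray: Closed white and blue card box of microscope slides, rigid, 34 x 82 x 26 mm (x, y, z), about 0.19 kg, lying loose and flat on the tray's bed, askew and 2 to 9 cm short of the stops. Origin: centre of its underside; long side along y. Half a turn makes no difference.
- loose_box: A second, identical box of slides, 34 x 82 x 26 mm, about 0.19 kg, lying flat on the worktop beside the tray (left or right of it). Origin: centre of its underside; long side along y. On top of the other, the pile is 52 mm high; fingers brought down over the seam (26 mm above the bed) grip both at once, across the 34 mm width.
- timer: Bystander: flat white lab timer, 58 x 62 x 21 mm, loose; origin at the centre of its underside.
- tape_roll: Bystander: roll of paper tape lying flat, 62 mm across, 19 mm high, loose; origin at the centre of its underside.
- haemostat: Bystander: steel scissor-shaped haemostat lying flat, 57 x 146 x 7 mm, loose; origin at the centre of its underside.
- dropper_bottle: Bystander: small white dropper bottle standing up, 29 mm across, 82 mm high, loose; origin at the centre of its underside.
Things that resemble listed ones, but are neither listed nor needed, are in the scene too. What is shaped like the box_in_tray but orange is not meant.

How it is judged:
On the way:
1. the loose box lies squarely on the box in the tray (x of loose_box in the frame of box_in_tray between -0.004 and 0.004 m and y of loose_box in the frame of box_in_tray between -0.004 and 0.004 m and z of loose_box in the frame of box_in_tray between 0.023 and 0.029 m and angle between the y axis of loose_box and the y axis of box_in_tray, either way round below 0.07 rad), for 0.2 s.
At the end, for the whole second after the job is handed in: Loose box flat on the other, within 4 mm each way and 4 degrees; lower box flat on the bed; both boxes within 2.5 mm of side stops and 3 mm of end stop, parallel within 2.3 degrees; fingers still press on the pile and it presses over 2 N on side stops and end stop; at rest (all of step 1 and x of box_in_tray in the frame of corner between -0.0195 and -0.015 m and y of box_in_tray in the frame of corner between -0.044 and -0.039 m and z of box_in_tray in the frame of corner between -0.002 and 0.003 m and x of loose_box in the frame of corner between -0.0195 and -0.015 m and y of loose_box in the frame of corner between -0.044 and -0.039 m and angle between the y axis of box_in_tray and the y axis of corner, either way round below 0.04 rad and angle between the y axis of loose_box and the y axis of corner, either way round below 0.05 rad and angle between box_in_tray's own z axis and vertical below 0.05 rad and angle between loose_box's own z axis and vertical below 0.07 rad and contact force between any of box_in_tray, loose_box and side_stops above 2 N and contact force between any of box_in_tray, loose_box and end_stop above 2 N and contact force between any of box_in_tray, loose_box and the fingers above 2 N and linear speed of each of box_in_tray, loose_box below 0.02 m/s); the arm keeps its last pose, push and grip.
It fails at once if the boxes are dropped or slammed on one another (over 60 N) (contact force between loose_box and box_in_tray above 60 N).
It fails at once if the timer is pushed away (over 2 cm) (distance of timer from where it was at the start of the episode above 0.02 m).
It fails at once if the tape roll is pushed away (over 2 cm) (distance of tape_roll from where it was at the start of the episode above 0.02 m).
It fails at once if the haemostat is pushed away (over 2 cm) (distance of haemostat from where it was at the start of the episode above 0.02 m).
It fails at once if the dropper bottle is pushed away (over 2 cm) (distance of dropper_bottle from where it was at the start of the episode above 0.02 m).
It also fails if it takes over 48 s, if anything falls off the work surface, if the arm or the gripper's body presses on something with over 40 N, if the wrist force passes 120 N, or if a joint passes its speed limit or range.

## Working session

There is one attempt and no reset: what is moved stays moved. The work goes in short steps, Python scripts to look and compute and a tool call to move; the robot and the scene stay as the last step left them, time stands still between calls to the robot, and variables do not carry over. Pictures are saved under pics/ and viewed, and the job is handed in when it is done.

Besides the shell and the picture viewer there is one more tool, called after "Call:" by a JSON object that holds its "method" and its "body". arm_command: Moves the arm, as the interface text tells. Its arguments: {"type":"object","properties":{"plan":{"type":"array"},"newtons":{"type":"number"}},"required":["plan"]}

```bash
mkdir -p pics
python3 - <<'E'
from station import sensors, vision
import cv2
o=sensors.get_obs(); print({k:(v if not hasattr(v,'round') else v) for k,v in o.items()})
for c in ("top","side"):
    im=vision.camera(c); cv2.imwrite(f"pics/{c}0.png",im)
    p=vision.camera_params(c); print(c,p)
E
```

```text
{'time_s': 0.0, 'qpos': array([-1.37559830e+00,  3.00448164e-01,  1.52159256e+00,  2.64756977e-05,
        1.32067728e+00, -6.66028042e-02]), 'joint_vel': array([1.04216685e-03, 9.50034606e-04, 4.64208064e-06, 7.35615224e-05,
       2.32286338e-04, 9.30196649e-04]), 'tau': array([ 9.23306798e-04, -5.31810522e+01, -3.52738094e+01,  7.09072757e-02,
        2.43613205e-02, -9.02736565e-05]), 'ee_pos': array([ 0.14234136, -0.53122262,  0.40409392]), 'eef_rot': array([-3.14047151e+00, -1.00483444e-04,  2.61794204e-01]), 'force': array([ 0.03252641, -0.72463759, -0.52207815]), 'moment': array([ 0.00939155, -0.0245985 ,  0.01802609]), 'grip_width': 0.09414717133519475}
top {'intrinsics': array([[501.11679287,   0.        , 321.62504495],
       [  0.        , 501.11679287, 203.7117037 ],
       [  0.        ,   0.        ,   1.        ]]), 'rvec': array([ 1.64213338, -2.49214947,  0.31154908]), 'tvec': array([0.29748426, 0.46197417, 1.34011242])}
side {'intrinsics': array([[388.5916858 ,   0.        , 320.1771399 ],
       [  0.        , 388.5916858 , 199.42476904],
       [  0.        ,   0.        ,   1.        ]]), 'rvec': array([ 2.06565639, -0.1399566 ,  0.06517374]), 'tvec': array([-0.5387474 ,  0.12994972,  0.9226153 ])}
```

View pics/top0.png

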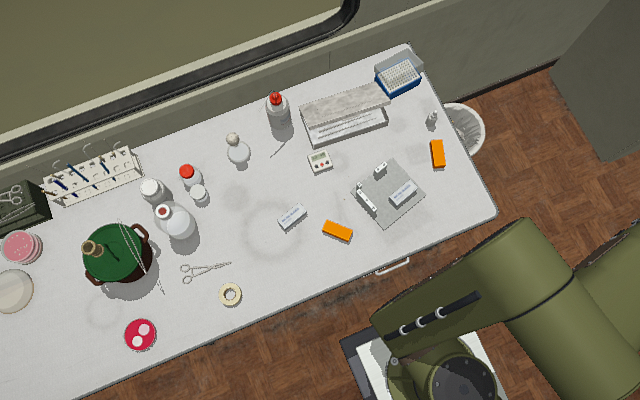

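View pics/side0.png

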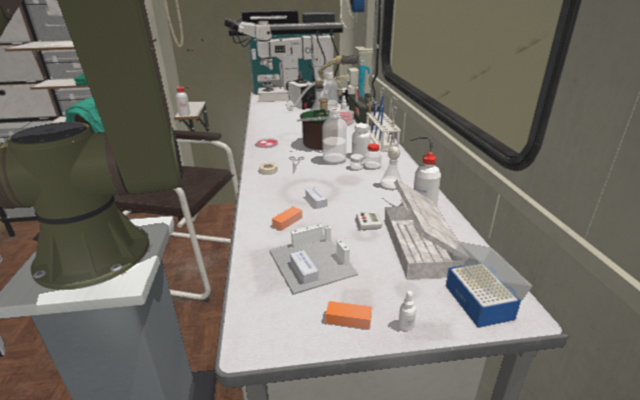

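```bash
cat > h.py <<'E'
import numpy as np, cv2
from station import sensors, vision
def P(c):
    p=vision.camera_params(c); return p["intrinsics"],p["rvec"],p["tvec"]
def proj(c,X):
    K,r,t=P(c); return cv2.projectPoints(np.asarray(X,float).reshape(-1,3),r,t,K,None)[0].reshape(-1,2)
def unproj(c,uv,z):
    K,r,t=P(c); R=cv2.Rodrigues(r)[0]
    d=R.T@np.linalg.inv(K)@np.array([uv[0],uv[1],1.]); C=-R.T@t
    return C+d*(z-C[2])/d[2]
def crop(im,u,v,w,h,s,fn):
    u0,v0=int(u-w/2),int(v-h/2); c=im[max(v0,0):v0+h,max(u0,0):u0+w]
    cv2.imwrite(fn,cv2.resize(c,None,fx=s,fy=s,interpolation=cv2.INTER_CUBIC)); return u0,v0
E
python3 - <<'E'
from h import *
im=vision.camera("top"); crop(im,350,205,160,110,5,"pics/ctop.png")
im2=vision.camera("side"); crop(im2,315,245,150,110,5,"pics/cside.png")
masks={}
for c in ("top","side"):
  for n in ("squaring_tray","box_in_tray","loose_box","side_stops","end_stop"):
    r=vision.silhouettes(n,c)
    for i,d in enumerate(r):
        m=d["mask"]; masks[f"{c}-{n}-{i}"]=m; print(c,n,round(d["confidence"],2),np.round(d["at"],1),m.sum(), np.round(unproj(c,(d["at"][1],d["at"][0]),0.01),3))
  for n in ("corner","box_in_tray","loose_box","squaring_tray"):
    for d in vision.pinpoint(n,c): print(c,"PT",n,round(d["confidence"],2),np.round(d["at"],1),np.round(unproj(c,(d["at"][1],d["at"][0]),0.006 if n in("corner","box_in_tray") else 0),4))
np.savez("m.npz",**masks); np.savez("im0.npz",top=im,side=im2)
for n in ("timer","tape_roll","haemostat","dropper_bottle"):
    for d in vision.pinpoint(n,"top"): print(n,round(d["confidence"],2),np.round(d["at"],1),np.round(unproj("top",(d["at"][1],d["at"][0]),0),3))
print(sensors.get_obs()["time_s"])
E
```

```text
top squaring_tray 0.59 [191.7 383.8] 2417 [ 0.515 -0.094  0.01 ]
top box_in_tray 0.9 [154.4 439.9] 367 [ 0.554 -0.295  0.01 ]
top box_in_tray 0.66 [226.9 337.9] 379 [0.472 0.071 0.01 ]
top box_in_tray 0.6 [193.1 402.5] 367 [ 0.49  -0.142  0.01 ]
top loose_box 0.9 [214.3 290.8] 454 [0.56 0.18 0.01]
top side_stops 0.57 [169.2 376.6] 141 [ 0.586 -0.104  0.01 ]
top end_stop 0.5 [117.9 430.6] 122 [ 0.669 -0.322  0.01 ]
top end_stop 0.46 [198.4 366.4] 221 [ 0.517 -0.039  0.01 ]
top PT corner 0.85 [190.1 355.3] [ 0.5533 -0.0206  0.006 ]
top PT corner 0.33 [215.9 292.1] [0.5547 0.1784 0.006 ]
top PT box_in_tray 0.81 [195.1 404.4] [ 0.483  -0.1457  0.006 ]
top PT box_in_tray 0.75 [155.7 434.4] [ 0.5574 -0.2799  0.006 ]
top PT box_in_tray 0.62 [227.4 339. ] [0.4703 0.0678 0.006 ]
top PT loose_box 0.95 [211.9 290.4] [0.5691 0.1782 0.    ]
top PT squaring_tray 0.92 [194.6 387.7] [ 0.5048 -0.1031  0.    ]
side squaring_tray 0.81 [260.1 319.1] 3149 [ 0.526 -0.113  0.01 ]
side box_in_tray 0.93 [266.8 303.1] 624 [ 0.489 -0.132  0.01 ]
side box_in_tray 0.85 [221.5 282.9] 411 [0.453 0.064 0.01 ]
side box_in_tray 0.81 [315.9 349.8] 1071 [ 0.562 -0.289  0.01 ]
side loose_box 0.75 [198.9 317.2] 264 [0.557 0.174 0.01 ]
side side_stops 0.74 [249.4 342.1] 349 [ 0.585 -0.08   0.01 ]
side end_stop 0.68 [234.6 308. ] 539 [ 0.512 -0.007  0.01 ]
side PT corner 0.62 [240.7 325.4] [ 0.5518 -0.0336  0.006 ]
side PT box_in_tray 0.97 [219.5 284.7] [0.458  0.0803 0.006 ]
side PT box_in_tray 0.96 [319.9 345.2] [ 0.5525 -0.2938  0.006 ]
side PT box_in_tray 0.95 [274.5 302.3] [ 0.4848 -0.1525  0.006 ]
side PT loose_box 0.68 [200.4 317.2] [0.558  0.1835 0.    ]
side PT squaring_tray 0.59 [262.3 310. ] [ 0.5064 -0.105   0.    ]
timer 0.64 [161.4 316.7] [0.681 0.048 0.   ]
tape_roll 0.83 [297.7 230.2] [0.408 0.425 0.   ]
haemostat 0.81 [269.6 207.4] [0.507 0.457 0.   ]
dropper_bottle 0.48 [120.  427.9] [ 0.67  -0.315  0.   ]
1.3
```

View pics/ctop.png

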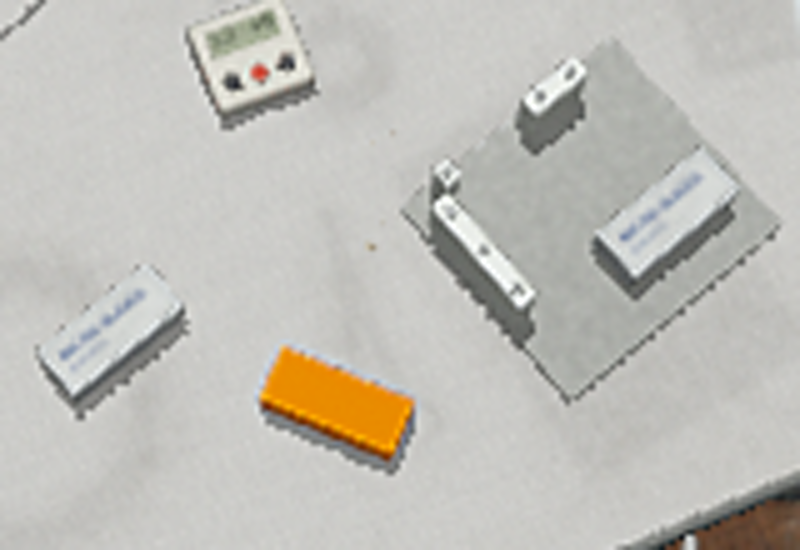

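View pics/cside.png

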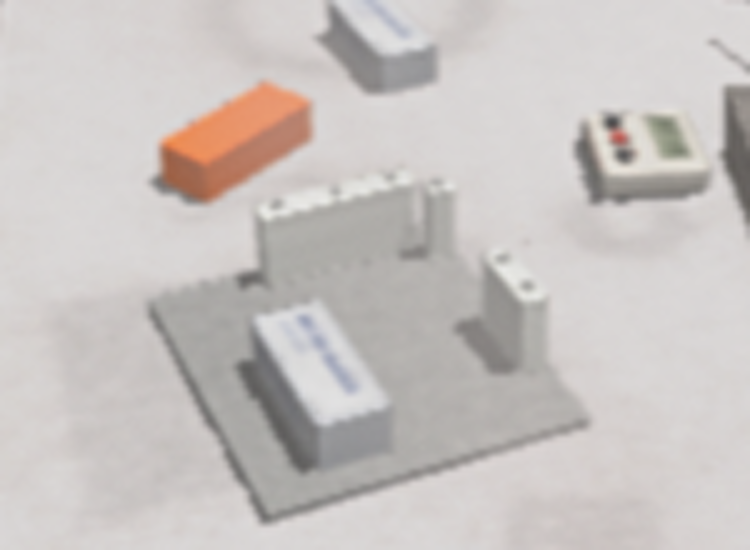

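```bash
cat >> h.py <<'E'
from scipy.optimize import minimize
S=4
def cub(lo,hi):
    return np.array([[x,y,z] for x in (lo[0],hi[0]) for y in (lo[1],hi[1]) for z in (lo[2],hi[2])],float)
BOX=[cub((-.017,-.041,0),(.017,.041,.026))]
TRAY=[cub((-.075,-.0825,0),(.075,.0825,.006)),cub((.06,-.045,.006),(.073,-.004,.046)),cub((.06,.052,.006),(.073,.062,.046)),cub((-.02,.065,.006),(.057,.078,.046))]
def place(X,p,z):
    c,s=np.cos(p[2]),np.sin(p[2]); return X@np.array([[c,s,0],[-s,c,0],[0,0,1]])+[p[0],p[1],z]
def render(c,parts,p,z,win):
    u0,v0,w,h=win; m=np.zeros((h*S,w*S),np.uint8)
    for X in parts:
        uv=proj(c,place(X,p,z)); q=cv2.convexHull(((uv-[u0-.5,v0-.5])*S*16).astype(np.int32))
        cv2.fillConvexPoly(m,q,1,cv2.LINE_8,4)
    return cv2.resize(m.astype(np.float32),(w,h),interpolation=cv2.INTER_AREA)
def fit(obs,parts,p0,z):
    """obs: list (cam,mask)"""
    L=[]
    for c,m in obs:
        ys,xs=np.nonzero(m); win=(xs.min()-12,ys.min()-12,xs.max()-xs.min()+25,ys.max()-ys.min()+25)
        L.append((c,m[win[1]:win[1]+win[3],win[0]:win[0]+win[2]].astype(np.float32),win))
    sc=np.array([.01,.01,.1])
    def f(q):
        p=np.array(p0)+q*sc; e=0
        for c,m,w in L:
            r=render(c,parts,p,z,w)[:m.shape[0],:m.shape[1]]
            e+=1-np.minimum(r,m).sum()/np.maximum(r,m).sum()
        return e/len(L)
    best=None
    for s in np.eye(3).tolist()+[[0,0,0]]:
        sim=np.array([s]+[np.array(s)+.8*e for e in np.eye(3)])
        r=minimize(f,s,method="Nelder-Mead",options=dict(initial_simplex=sim,xatol=1e-3,fatol=1e-5))
        if best is None or r.fun<best.fun: best=r
    return np.array(p0)+best.x*sc,best.fun
def draw(im,c,parts,p,z,col,win,s):
    pass
E
python3 - <<'E'
from h import *
M=np.load("m.npz")
a=unproj("top",(350.4,192),.006);b=unproj("top",(426,195),.006);c_=unproj("top",(392.4,157.6),.006);d=unproj("top",(384.4,230.4),.006)
print("bed corners",a,c_,b,d)   # a:+x+y ; c:+x-y ; b:-x-y ; d:-x+y
x=a-d; y=a-c_; print(np.linalg.norm(x),np.linalg.norm(y),np.arctan2(x[1],x[0]),np.arctan2(-y[0],y[1]))
ctr=(a+b+c_+d)/4; p0=[ctr[0],ctr[1],np.arctan2(x[1],x[0])]
T=lambda c,n,i:(c,M[f"{c}-{n}-{i}"])
for nm,parts,z,p0,ms in [("tray",TRAY,0,p0,[T("top","squaring_tray",0),T("side","squaring_tray",0)]),
  ("low",BOX,.006,[.487,-.145,p0[2]],[T("top","box_in_tray",2),T("side","box_in_tray",0)]),
  ("loose",BOX,0,[.56,.178,p0[2]],[T("top","loose_box",0),T("side","loose_box",0)])]:
    for o in (ms[:1],ms[1:],ms):
        p,e=fit(o,parts,p0,z); print(nm,[k[0] for k in o],np.round(p,4),round(e,3))
E
```

```text
bed corners [ 0.55365467 -0.00510057  0.006     ] [ 0.60129722 -0.16283046  0.006     ] [ 0.4584447  -0.20355642  0.006     ] [ 0.41105725 -0.04796714  0.006     ]
0.14890119167466373 0.16476811200119404 0.292018639298114 0.29333787858959887
tray ['top'] [ 0.5094 -0.1045  0.2932] 0.169Traceback (most recent call last):
  File "<stdin>", line 12, in <module>
  File "h.py", line 44, in fit
    r=minimize(f,s,method="Nelder-Mead",options=dict(initial_simplex=sim,xatol=1e-3,fatol=1e-5))
    res = _minimize_neldermead(fun, x0, args, callback, bounds=bounds,
                               **options)
    fxcc = func(xcc)
    fx = function(np.copy(x), *(wrapper_args + args))
  File "h.py", line 38, in f
    r=render(c,parts,p,z,w)[:m.shape[0],:m.shape[1]]
      ~~~~~~^^^^^^^^^^^^^^^
  File "h.py", line 25, in render
    uv=proj(c,place(X,p,z)); q=cv2.convexHull(((uv-[u0-.5,v0-.5])*S*16).astype(np.int32))
  File "h.py", line 6, in proj
    K,r,t=P(c); return cv2.projectPoints(np.asarray(X,float).reshape(-1,3),r,t,K,None)[0].reshape(-1,2)
          ~^^^
  File "h.py", line 4, in P
    p=vision.camera_params(c); return p["intrinsics"],p["rvec"],p["tvec"]
ValueError: time passes only in moves, steps and waits
```

```bash
python3 - <<'E'
from station import vision
import numpy as np
np.savez("cp.npz",**{f"{c}_{k}":v for c in("top","side") for k,v in vision.camera_params(c).items()})
s=open("h.py").read().replace('''    p=vision.camera_params(c); return p["intrinsics"],p["rvec"],p["tvec"]''','''    return CP[c+"_intrinsics"],CP[c+"_rvec"],CP[c+"_tvec"]''').replace("from station","CP=dict(np.load('cp.npz'))\nfrom station",1)
open("h.py","w").write(s)
E
cat > f.py <<'E'
from h import *
M=np.load("m.npz")
T=lambda c,n,i:(c,M[f"{c}-{n}-{i}"])
for nm,parts,z,p0,ms in [("tray",TRAY,0,[.507,-.105,.293],[T("top","squaring_tray",0),T("side","squaring_tray",0)]),
  ("low",BOX,.006,[.487,-.145,.29],[T("top","box_in_tray",2),T("side","box_in_tray",0)]),
  ("loose",BOX,0,[.56,.178,.29],[T("top","loose_box",0),T("side","loose_box",0)])]:
    for o in (ms[:1],ms[1:],ms):
        p,e=fit(o,parts,p0,z); print(nm,[k[0] for k in o],np.round(p,4),round(e,3))
E
python3 f.py
```

```text
tray ['top'] [ 0.5093 -0.1042  0.2851] 0.169
tray ['side'] [ 0.5098 -0.105   0.287 ] 0.187
tray ['top', 'side'] [ 0.5096 -0.1044  0.2838] 0.178
low ['top'] [ 0.4891 -0.1411  0.3082] 0.07
low ['side'] [ 0.4893 -0.1401  0.2787] 0.047
low ['top', 'side'] [ 0.4893 -0.1409  0.2782] 0.062
loose ['top'] [0.5518 0.1807 0.2984] 0.117
loose ['side'] [0.5539 0.1831 0.2284] 0.183
loose ['top', 'side'] [0.5534 0.1812 0.2413] 0.154
```

```bash
cat >> h.py <<'E'
EDG=[(0,1),(2,3),(4,5),(6,7),(0,2),(1,3),(4,6),(5,7),(0,4),(1,5),(2,6),(3,7)]
def overlay(im,c,items,u,v,w,h,s,fn):
    u0,v0=int(u-w/2),int(v-h/2)
    a=cv2.resize(im[v0:v0+h,u0:u0+w],None,fx=s,fy=s,interpolation=cv2.INTER_CUBIC)
    for parts,p,z,col in items:
        for X in parts:
            uv=(proj(c,place(X,p,z))-[u0-.5,v0-.5])*s-.5
            for i,j in EDG: cv2.line(a,tuple(map(int,uv[i]*16)),tuple(map(int,uv[j]*16)),col,1,cv2.LINE_AA,4)
    cv2.imwrite(fn,a); return a
def edgefit(ims,parts,p0,z,edges,span=(.006,.006,.1)):
    """maximise gradient magnitude along chosen edges; ims {cam:img}; edges {cam:[(i,j)..]} """
    G={}
    for c,im in ims.items():
        g=cv2.GaussianBlur(cv2.cvtColor(im,cv2.COLOR_BGR2GRAY).astype(np.float32),(0,0),.7)
        G[c]=(cv2.Sobel(g,cv2.CV_32F,1,0),cv2.Sobel(g,cv2.CV_32F,0,1))
    t=np.linspace(.06,.94,40)[:,None]
    def f(q):
        p=np.array(p0)+q*np.array(span); tot=0
        for c in ims:
            for k,X in enumerate(parts):
                uv=proj(c,place(X,p,z))
                for i,j in edges[c][k]:
                    l=(uv[i]+(uv[j]-uv[i])*t).astype(np.float32); n=np.array([-(uv[j]-uv[i])[1],(uv[j]-uv[i])[0]]); n/=np.linalg.norm(n)
                    gx=cv2.remap(G[c][0],l[:,0].reshape(-1,1).copy(),l[:,1].reshape(-1,1).copy(),cv2.INTER_LINEAR); gy=cv2.remap(G[c][1],l[:,0].reshape(-1,1).copy(),l[:,1].reshape(-1,1).copy(),cv2.INTER_LINEAR)
                    tot-=min(abs((gx*n[0]+gy*n[1]).mean()),120)
        return tot
    best=None
    for s in [np.zeros(3)]+[sg*e for e in np.eye(3) for sg in(1,-1)]:
        sim=np.array([s]+[s+.7*e for e in np.eye(3)])
        r=minimize(f,s,method="Nelder-Mead",options=dict(initial_simplex=sim,xatol=1e-3,fatol=1e-3))
        if best is None or r.fun<best.fun: best=r
    return np.array(p0)+best.x*np.array(span),best.fun
# box corner idx: 4*(x+)+2*(y+)+1*(z+)
TOPF=[(1,3),(5,7),(1,5),(3,7)]
E
cat > g.py <<'E'
from h import *
I=np.load("im0.npz"); ims={c:I[c] for c in("top","side")}
R={}
for nm,parts,z,p0,ed in [("tray",TRAY[:1],0,[.507,-.105,.293],[TOPF]),("low",BOX,.006,[.489,-.141,.285],[TOPF]),("loose",BOX,0,[.553,.181,.26],[TOPF])]:
    for cs in (("top",),("side",),("top","side")):
        p,e=edgefit({c:ims[c] for c in cs},parts,p0,z,{c:ed for c in cs}); print(nm,cs,np.round(p,4),round(e,1)); R[nm]=p if cs!=("side",) else R[nm]
        if cs==("top",): R[nm+"T"]=p
it=[(TRAY,R["tray"],0,(0,200,0)),(BOX,R["low"],.006,(0,0,255)),(BOX,R["loose"],0,(255,0,0))]
overlay(ims["top"],"top",it,350,200,160,100,5,"pics/ov_top.png")
overlay(ims["side"],"side",it,315,240,150,110,5,"pics/ov_side.png")
E
python3 g.py
```

```text
tray ('top',) [ 0.5044 -0.1059  0.2625] -387.6
tray ('side',) [ 0.5084 -0.11    0.2843] -308.3
tray ('top', 'side') [ 0.5043 -0.1059  0.2741] -630.6
low ('top',) [ 0.4872 -0.1386  0.2943] -443.4
low ('side',) [ 0.4885 -0.1421  0.2807] -450.1
low ('top', 'side') [ 0.4877 -0.1396  0.2864] -859.5
loose ('top',) [0.5512 0.1802 0.3249] -316.2
loose ('side',) [0.5512 0.172  0.4092] -311.6
loose ('top', 'side') [0.5509 0.1801 0.3399] -592.0
```

View pics/ov_top.png

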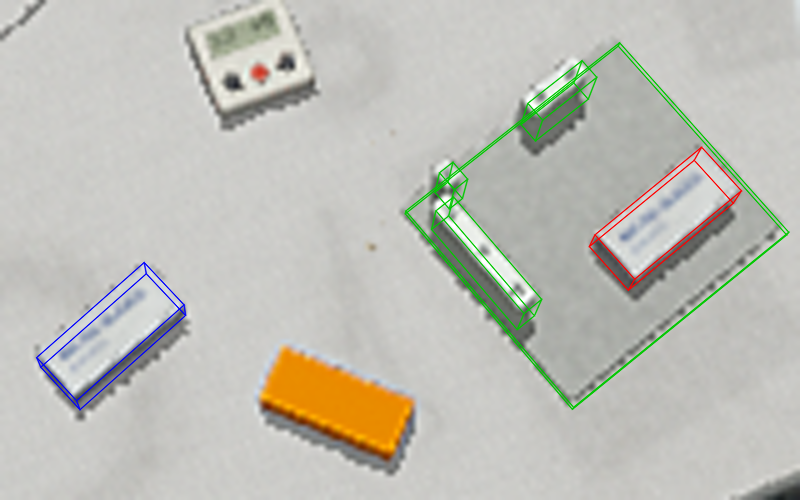

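View pics/ov_side.png

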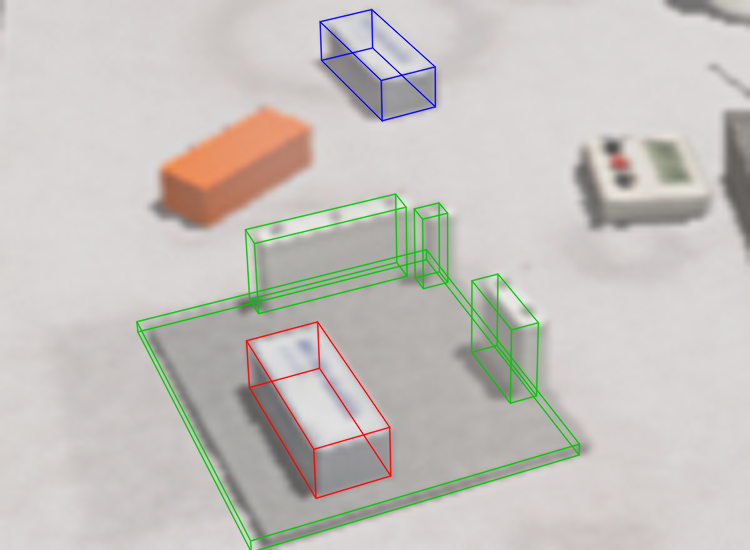

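```bash
cat > g2.py <<'E'
from h import *
I=np.load("im0.npz"); ims={c:I[c] for c in("top","side")}
for cs in (("top",),("side",),("top","side")):
    p,e=edgefit({c:ims[c] for c in cs},TRAY,[.508,-.1045,.289],0,{c:[TOPF]*4 for c in cs},(.002,.002,.015)); print(cs,np.round(p,4),round(e,1))
it=[(TRAY,p,0,(0,200,0)),(BOX,[.4877,-.1394,.289],.006,(0,0,255)),(BOX,[.5515,.1802,.32],0,(255,0,0))]
overlay(ims["top"],"top",it,388,195,90,80,8,"pics/ov_top2.png")
overlay(ims["side"],"side",it,315,240,150,110,5,"pics/ov_side2.png")
overlay(ims["top"],"top",it,292,216,50,40,12,"pics/ov_top3.png")
E
python3 g2.py
```

```text
('top',) [ 0.5065 -0.1047  0.2831] -1537.3
('side',) [ 0.507  -0.1106  0.3211] -1078.5
('top', 'side') [ 0.5071 -0.1052  0.2692] -2419.2
```

View pics/ov_top2.png

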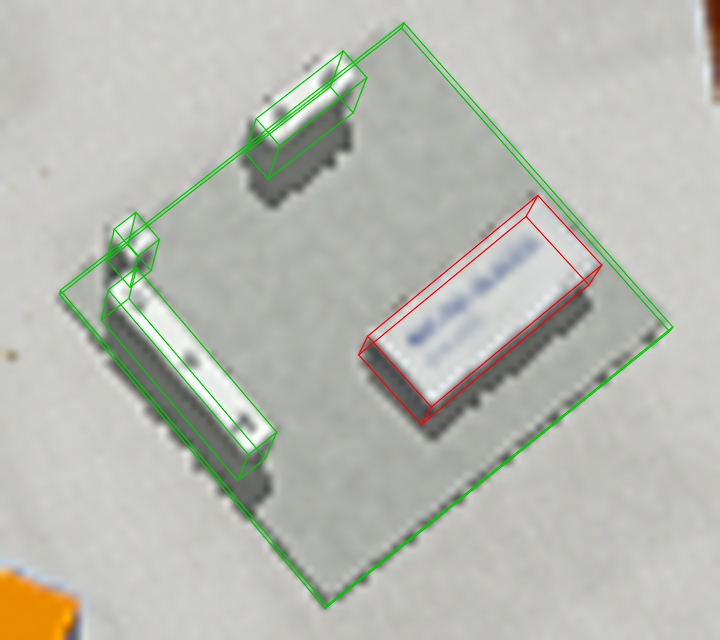

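View pics/ov_side2.png

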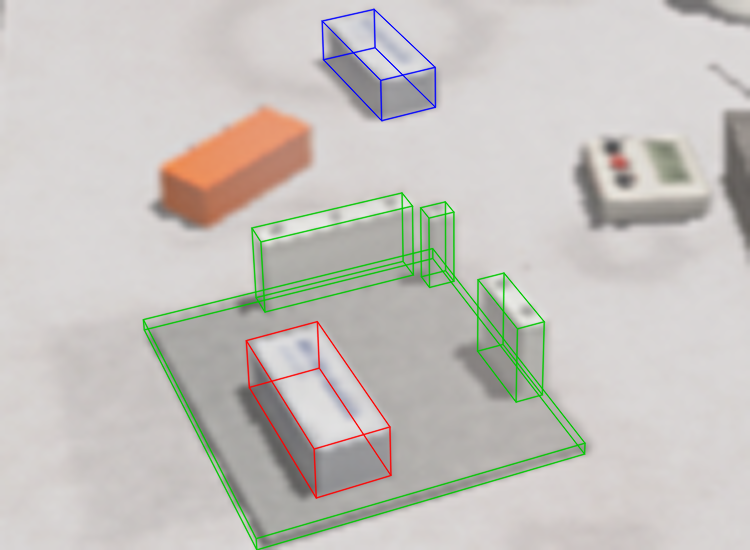

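View pics/ov_top3.png

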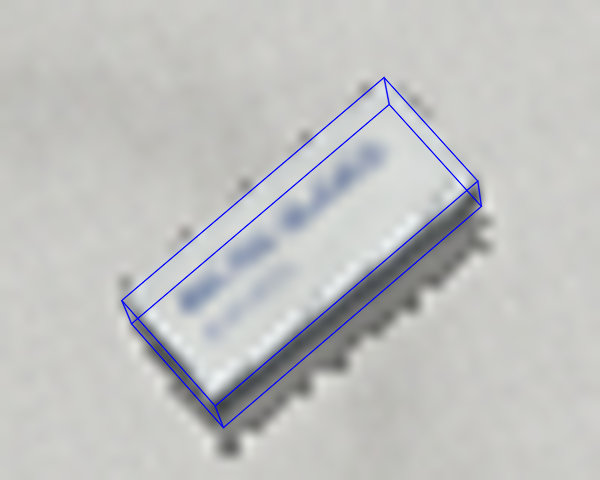

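Two white boxes fit the description: the one on the tray at top (403,192) is box_in_tray, and the one left of the tray at (292,216) is loose_box. The crop confirms both as white with blue print; the orange boxes at (437,153) and (337,231) are look-alikes. First I go above the lower box and pinch it lightly, so its pose across the width is known exactly.

Call:
{"method": "arm_command", "body": {"plan": [-1, 0.8635, 0.9795, -0.26, 0.763, -1, 0.8635, 0.9795, -0.26, 0.763, -1, 0.8635, 0.9795, -0.26, 0.763, -1, 0.8635, 0.9795, -0.26, 0.763, -1, 0.8635, 0.9795, -0.26, 0.763, -1, 0.8635, 0.9795, -0.26, 0.763, -1, 0.8635, 0.9795, -0.26, 0.763, -1, 0.8635, 0.9795, -0.26, 0.763, -1, 0.8635, 0.9795, -0.26, 0.763, -1, 0.8635, 0.9795, -0.26, 0.763, -1, 0.8635, 0.9795, -0.26, 0.763, -1, 0.8635, 0.9795, -0.26, 0.763, -1, 0.8635, 0.9795, -0.26, 0.763, -1, 0.8635, 0.9795, -0.26, 0.763], "newtons": 8}}

```text
time_s: 2.7
ee_pos: [0.4873, -0.1402, 0.3009]
eef_rot: [3.141, 0.0, 1.858]
force: [-0.3, -1.1, 0.0]
grip_width: 0.094
```

Call:
{"method": "arm_command", "body": {"plan": [-1, 0, 0, -0.1, 0, -1, 0, 0, -0.18, 0, -1, 0, 0, -0.22, 0, 0, 0, 0, -0.22, 0, 0, 0, 0, -0.22, 0, 0.3, 0, 0, -0.22, 0, 0.3, 0, 0, -0.22, 0, 1, 0, 0, -0.22, 0, 1, 0, 0, -0.22, 0, 1, 0, 0, -0.22, 0, 1, 0, 0, -0.22, 0], "newtons": 6}}

```text
time_s: 3.8
ee_pos: [0.4878, -0.1394, 0.2127]
eef_rot: [3.142, 0.0, 1.86]
force: [0.2, 0.3, 1.9]
grip_width: 0.034
```

Call:
{"method": "arm_command", "body": {"plan": [-1, 0, 0, 0, 0, -1, 0, 0, 0, 0, -1, 0, 0, 0, 0, -1, 0, 0, 0, 0, -1, 0, 0, 0.1, 0, -1, 0, 0, 0.22, 0, -1, 0.1595, 0.799, 0.22, 0.015, -1, 0.1595, 0.799, 0.22, 0.015, -1, 0.1595, 0.799, 0.22, 0.015, -1, 0.1595, 0.799, 0.22, 0.015, -1, 0.1595, 0.799, 0.22, 0.015, -1, 0.1595, 0.799, 0.22, 0.015, -1, 0.1595, 0.799, 0.22, 0.015, -1, 0.1595, 0.799, 0.22, 0.015, -1, 0.1595, 0.799, 0.22, 0.015]}}

```text
time_s: 5.3
ee_pos: [0.5514, 0.1802, 0.3003]
eef_rot: [-3.141, 0.0, 1.892]
force: [0.2, -0.1, 0.2]
grip_width: 0.0939
```

```bash
cat > g3.py <<'E'
from h import *
ims={c:vision.camera(c) for c in("top","side")}; np.savez("im1.npz",**ims)
for cs in (("top",),("side",),("top","side")):
    p,e=edgefit({c:ims[c] for c in cs},BOX,[.4877,-.1394,.289],.006,{c:[TOPF] for c in cs},(.004,.004,.05)); print(cs,np.round(p,4),round(e,1))
it=[(BOX,p,.006,(0,0,255)),(BOX,[.5515,.1802,.32],0,(255,0,0))]
overlay(ims["top"],"top",it,350,195,160,110,5,"pics/c1_top.png")
overlay(ims["side"],"side",it,315,230,150,110,5,"pics/c1_side.png")
E
python3 g3.py
```

```text
('top',) [ 0.4871 -0.1386  0.2922] -443.2
('side',) [ 0.4884 -0.142   0.281 ] -448.8
('top', 'side') [ 0.4875 -0.1395  0.2899] -860.9
```

View pics/c1_top.png

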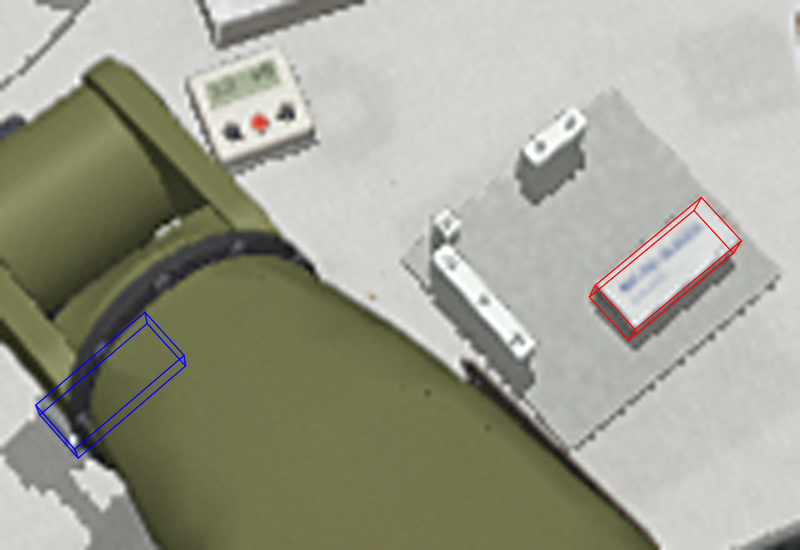

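View pics/c1_side.png

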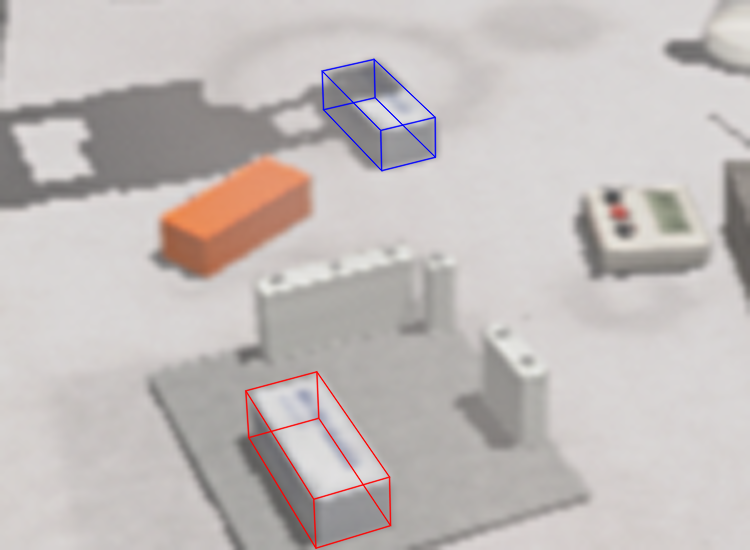

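Call:
{"method": "arm_command", "body": {"plan": [-1, 0, 0, -0.1, 0, -1, 0, 0, -0.2, 0, -1, 0, 0, -0.24, 0, -1, 0, 0, -0.24, 0, 0, 0, 0, -0.24, 0, 0, 0, 0, -0.24, 0, 0.3, 0, 0, -0.24, 0, 0.3, 0, 0, -0.24, 0, 1, 0, 0, -0.24, 0, 1, 0, 0, -0.24, 0, 1, 0, 0, -0.24, 0, 1, 0, 0, -0.24, 0, 1, 0, 0, -0.24, 0], "newtons": 15}}

```text
time_s: 6.7
ee_pos: [0.5516, 0.1802, 0.2047]
eef_rot: [-3.142, -0.0, 1.891]
force: [-0.4, -1.0, -1.2]
grip_width: 0.034
```

Call:
{"method": "arm_command", "body": {"plan": [1, 0, 0, 0.06, 0, 1, 0, 0, 0.15, 0, 1, 0, 0, 0.2, 0, 1, -0.1595, -0.799, 0.2, -0.015, 1, -0.1595, -0.799, 0.2, -0.015, 1, -0.1595, -0.799, 0.2, -0.015, 1, -0.1595, -0.799, 0.2, -0.015, 1, -0.1595, -0.799, 0.2, -0.015, 1, -0.1595, -0.799, 0.2, -0.015, 1, -0.1595, -0.799, 0.2, -0.015, 1, -0.1595, -0.799, 0.155, -0.015, 1, -0.1595, -0.799, 0.155, -0.015, 1, -0.1595, -0.799, 0.155, -0.015]}}

```text
time_s: 8.0
ee_pos: [0.4878, -0.1392, 0.2667]
eef_rot: [-3.141, -0.001, 1.86]
force: [-0.1, 0.1, -1.7]
grip_width: 0.0336
```

```bash
cat > g4.py <<'E'
from h import *
import sys
o=sensors.get_obs(); print(o["ee_pos"],o["eef_rot"],o["grip_width"],o["time_s"])
ims={c:vision.camera(c) for c in("top","side")}; np.savez("im2.npz",**ims)
p=[*o["ee_pos"][:2],o["eef_rot"][2]-np.pi/2]; zb=o["ee_pos"][2]-.205
it=[(BOX,p,zb,(255,0,0)),(BOX,[.4877,-.1394,.289],.006,(0,0,255))]
overlay(ims["top"],"top",it,388,195,100,80,8,"pics/c2_top.png")
overlay(ims["side"],"side",it,305,250,100,80,8,"pics/c2_side.png")
for n in("loose_box","box_in_tray"):
    for d in vision.silhouettes(n,"side"): print(n,d["confidence"],d["at"])
E
python3 g4.py
```

```text
[ 0.48779193 -0.13915389  0.26665983] [-3.14084246e+00 -6.20736659e-04  1.86010697e+00] 0.03362217361722654 8.0
loose_box 0.82 [245.9, 304.6]
box_in_tray 0.97 [314.0, 346.4]
box_in_tray 0.93 [273.8, 303.0]
```

View pics/c2_side.png

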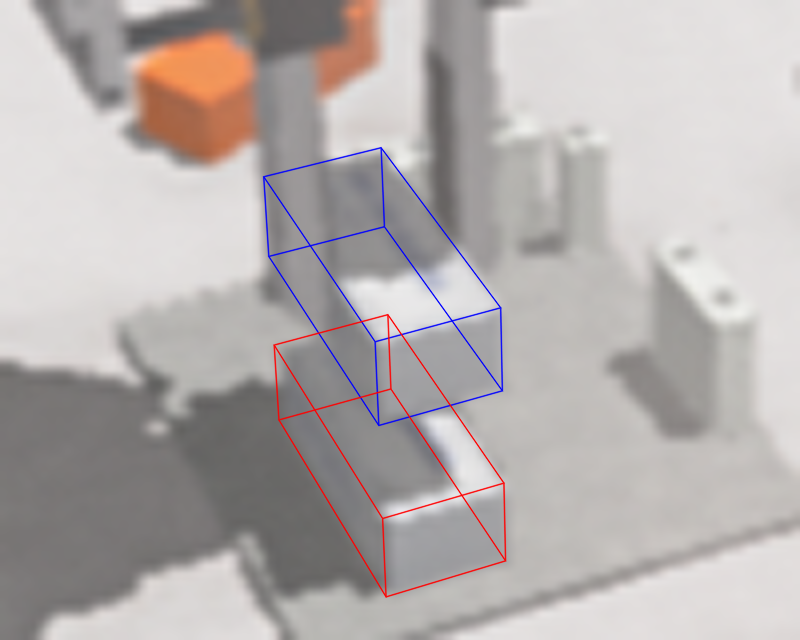

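View pics/c2_top.png

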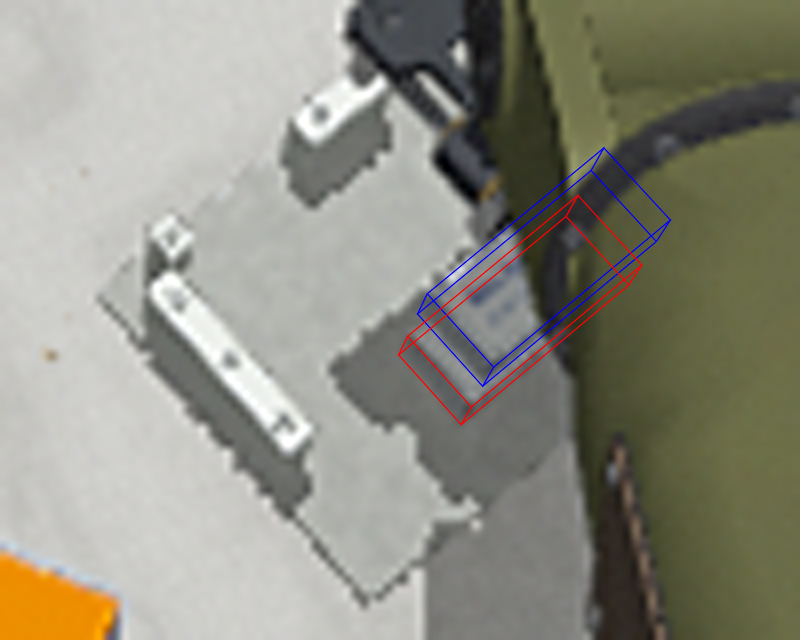

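Run:
```python
from h import *
im=np.load("im2.npz")["side"]
o=sensors.get_obs(); p0=[*o["ee_pos"][:2],o["eef_rot"][2]-np.pi/2]; zb=o["ee_pos"][2]-.205
# near-end edges: slide only along the box's long axis, compare gradient
g=cv2.GaussianBlur(cv2.cvtColor(im,cv2.COLOR_BGR2GRAY).astype(np.float32),(0,0),.7); gx=cv2.Sobel(g,5,1,0); gy=cv2.Sobel(g,5,0,1)
t=np.linspace(.15,.85,30)[:,None]
def sc(p,z,e):
    uv=proj("side",place(BOX[0],p,z)); i,j=e; l=(uv[i]+(uv[j]-uv[i])*t).astype(np.float32); d=uv[j]-uv[i]; n=np.array([-d[1],d[0]])/np.linalg.norm(d)
    a=l[:,:1].copy();b=l[:,1:].copy(); return (cv2.remap(gx,a,b,1)*n[0]+cv2.remap(gy,a,b,1)*n[1]).mean()
for nm,p,z in (("loose",p0,zb),("low",[.4877,-.1394,.289],.006)):
    for e in ((0,4),(1,5)):
        S_=[]
        for s in np.arange(-.008,.0081,.001):
            q=[p[0]-s*np.sin(p[2]),p[1]+s*np.cos(p[2]),p[2]]; S_.append(round(abs(sc(q,z,e))))
        print(nm,e,S_)
it=[(BOX,p0,zb,(255,0,0)),(BOX,[.4877,-.1394,.289],.006,(0,0,255))]
overlay(im,"side",[],310,270,44,44,13,"pics/c3n.png")
```

```text
loose (0, 4) [19, 32, 45, 56, 64, 66, 62, 53, 41, 27, 14, 5, 2, 5, 7, 7, 6]
loose (1, 5) [47, 69, 94, 121, 143, 157, 162, 156, 142, 121, 97, 74, 54, 37, 23, 11, 1]
low (0, 4) [9, 2, 15, 30, 46, 62, 75, 83, 84, 80, 70, 57, 42, 29, 17, 8, 1]
low (1, 5) [63, 90, 119, 143, 155, 150, 129, 89, 37, 21, 73, 111, 135, 143, 135, 116, 94]
```

View pics/c3n.png

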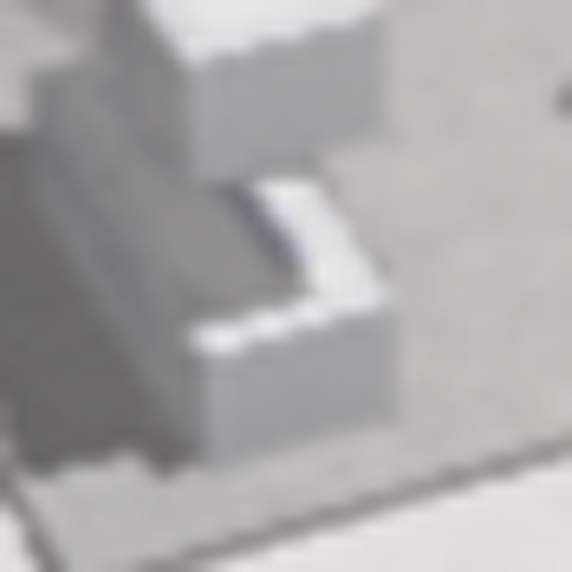

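Call:
{"method": "arm_command", "body": {"plan": [1, 0, 0, -0.03, 0, 1, 0, 0, -0.05, 0, 1, 0, 0, -0.06, 0, 1, 0, 0, -0.066, 0, 1, 0, 0, -0.07, 0, 1, 0, 0, -0.073, 0, 1, 0, 0, -0.075, 0, 1, 0, 0, -0.075, 0, 1, 0, 0, -0.075, 0]}}

```text
time_s: 9.1
ee_pos: [0.4877, -0.1395, 0.2368]
eef_rot: [3.141, 0.0, 1.86]
force: [0.5, 0.8, -2.7]
grip_width: 0.0342
```

Call:
{"method": "arm_command", "body": {"plan": [1, 0, 0, -0.0008, 0, 1, 0, 0, -0.0015, 0, 1, 0, 0, -0.0015, 0]}}

```text
time_s: 9.4
ee_pos: [0.4878, -0.1395, 0.2366]
eef_rot: [3.141, 0.0, 1.86]
force: [-2.4, 0.8, 5.4]
grip_width: 0.0339
```

Call:
{"method": "arm_command", "body": {"plan": [0, 0, 0, 0, 0, -0.5, 0, 0, 0, 0, -1, 0, 0, 0, 0, -1, 0, 0, 0, 0, -1, 0, 0, 0, 0, -1, 0, 0, 0.08, 0, -1, 0, 0, 0.2, 0, -1, 0.1, 0.75, 0.2, 0, -1, 0.1, 0.75, 0.2, 0, -1, 0.1, 0.75, 0.2, 0, -1, 0.1, 0.75, 0.2, 0, -1, 0.1, 0.75, 0.2, 0, -1, 0.1, 0.75, 0.2, 0, -1, 0.1, 0.75, 0.2, 0, -1, 0.1, 0.75, 0.2, 0]}}

```text
time_s: 10.9
ee_pos: [0.5276, 0.1614, 0.3157]
eef_rot: [-3.141, 0.0, 1.862]
force: [-0.1, -0.6, -0.2]
grip_width: 0.0944
```

```bash
cat > g5.py <<'E'
from h import *
ims={c:vision.camera(c) for c in("top","side")}; np.savez("im3.npz",**ims)
p=[.4877,-.1394,.289]
for cs in (("top",),("side",),("top","side")):
    q,e=edgefit({c:ims[c] for c in cs},BOX,p,.032,{c:[TOPF] for c in cs},(.004,.004,.05)); print(cs,np.round(q,4),round(e,1))
it=[(BOX,p,.032,(255,0,0)),(BOX,p,.006,(0,0,255))]
overlay(ims["top"],"top",it,400,190,60,46,13,"pics/c4_top.png")
overlay(ims["side"],"side",it,305,262,60,46,13,"pics/c4_side.png")
E
python3 g5.py
```

```text
('top',) [ 0.487  -0.1375  0.2817] -374.7
('side',) [ 0.4888 -0.1421  0.2392] -443.7
('top', 'side') [ 0.4884 -0.1425  0.2447] -795.0
```

View pics/c4_top.png

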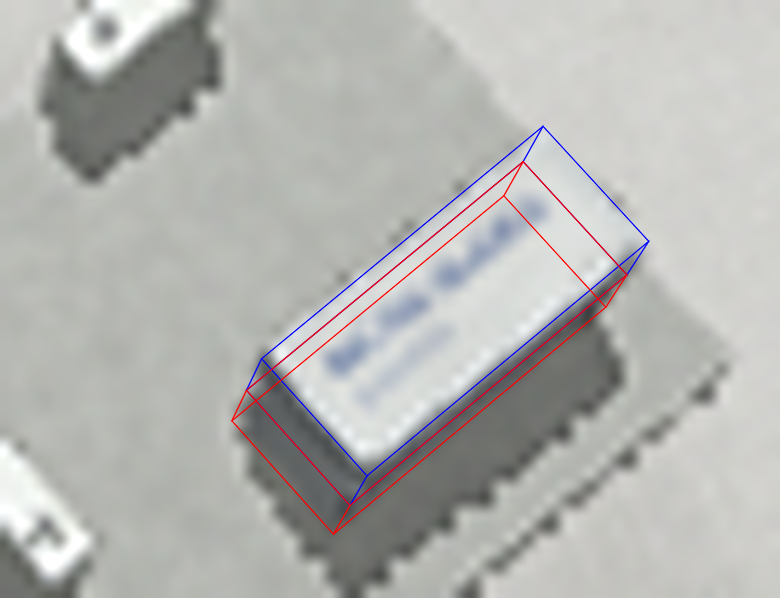

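View pics/c4_side.png

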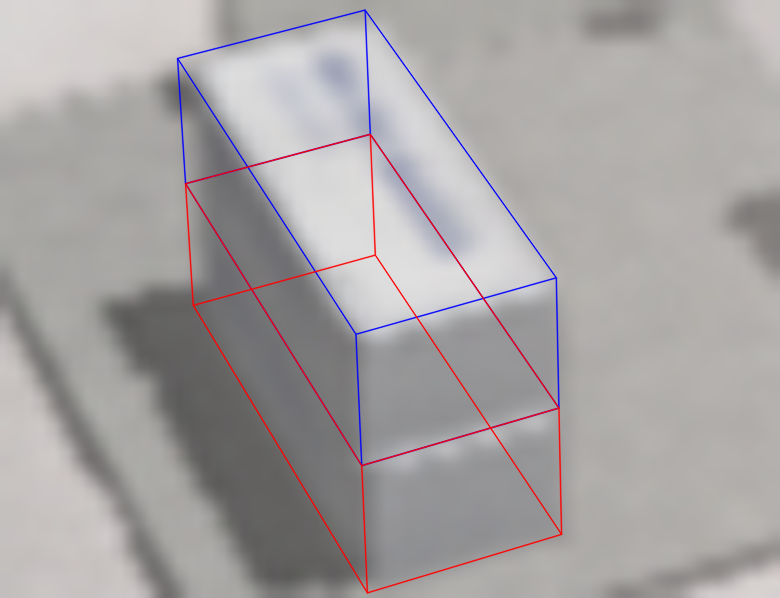

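The stack is flush to about 1 mm: the tops coincide with the model in the top view, and the side view shows no step at the seam (around side pixel 318,281). Next I go back and grip the pile over the seam.

Call:
{"method": "arm_command", "body": {"plan": [-1, -0.1, -0.75, 0, 0, -1, -0.1, -0.75, 0, 0, -1, -0.1, -0.75, 0, 0, -1, -0.1, -0.75, 0, 0, -1, -0.1, -0.75, 0, 0, -1, -0.1, -0.75, 0, 0, -1, -0.1, -0.75, 0, 0, -1, -0.1, -0.75, 0, 0, -1, -0.1, -0.75, -0.1, 0, -1, -0.1, -0.75, -0.2, 0, -1, -0.1, -0.75, -0.261, 0, -1, -0.1, -0.75, -0.261, 0, 0, -0.1, -0.75, -0.261, 0, 0, -0.1, -0.75, -0.261, 0, 0.3, -0.1, -0.75, -0.261, 0, 1, -0.1, -0.75, -0.261, 0, 1, -0.1, -0.75, -0.261, 0, 1, -0.1, -0.75, -0.261, 0, 1, -0.1, -0.75, -0.261, 0, 1, -0.1, -0.75, -0.261, 0], "newtons": 25}}

```text
time_s: 13.0
ee_pos: [0.4877, -0.1395, 0.2116]
eef_rot: [-3.142, 0.0, 1.86]
force: [-2.0, 0.1, 0.5]
grip_width: 0.0338
```

Gripped at 34 mm. Now I slide to about 8 mm short of both stops.

Call:
{"method": "arm_command", "body": {"plan": [1, 0.02, 0.025, 0, 0, 1, 0.04, 0.05, 0, 0, 1, 0.06, 0.075, 0, 0, 1, 0.08, 0.1, 0, 0, 1, 0.1, 0.125, 0, 0, 1, 0.115, 0.14, 0, 0, 1, 0.121, 0.149, 0, 0, 1, 0.121, 0.149, 0, 0, 1, 0.121, 0.149, 0, 0]}}

```text
time_s: 13.9
ee_pos: [0.5361, -0.0799, 0.2117]
eef_rot: [3.141, -0.0, 1.86]
force: [0.6, 1.8, 1.6]
grip_width: 0.0339
```

```bash
cat > g6.py <<'E'
from h import *
import sys
k=sys.argv[1]
o=sensors.get_obs(); print({a:np.round(o[a],4) for a in("ee_pos","eef_rot","force","moment","grip_width","time_s")})
ims={c:vision.camera(c) for c in("top","side")}
p=[*o["ee_pos"][:2],o["eef_rot"][2]-np.pi/2]
it=[(BOX,p,.032,(255,0,0)),(BOX,p,.006,(0,0,255)),(TRAY,[.507,-.105,.285],0,(0,200,0))]
overlay(ims["top"],"top",it,380,190,80,60,10,f"pics/{k}_top.png")
overlay(ims["side"],"side",it,318,245,80,60,10,f"pics/{k}_side.png")
overlay(ims["side"],"side",[],318,245,80,60,10,f"pics/{k}_siden.png")
E
python3 g6.py d1
```

```text
{'ee_pos': array([ 0.5361, -0.0799,  0.2117]), 'eef_rot': array([ 3.1414e+00, -1.0000e-04,  1.8598e+00]), 'force': array([0.6003, 1.8481, 1.598 ]), 'moment': array([ 0.1554, -0.2316,  0.0176]), 'grip_width': np.float64(0.0339), 'time_s': np.float64(13.9)}
```

View pics/d1_side.png

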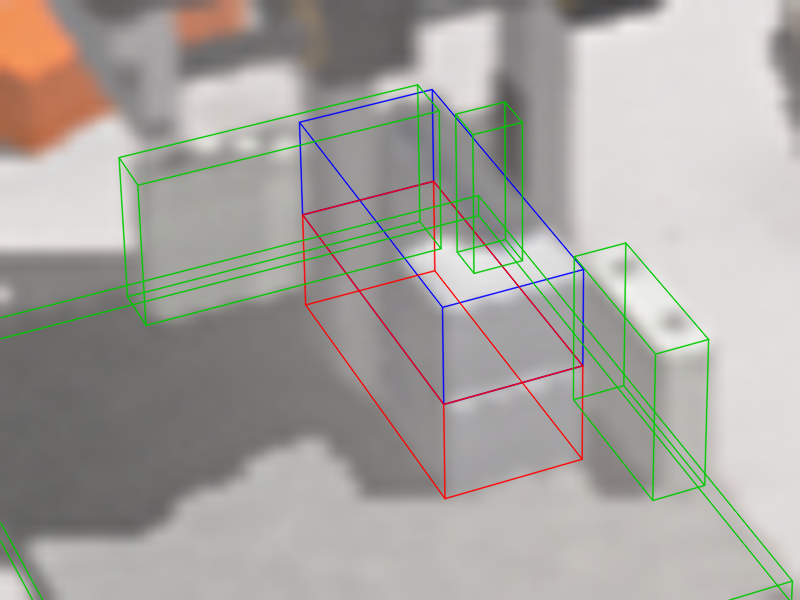

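View pics/d1_siden.png

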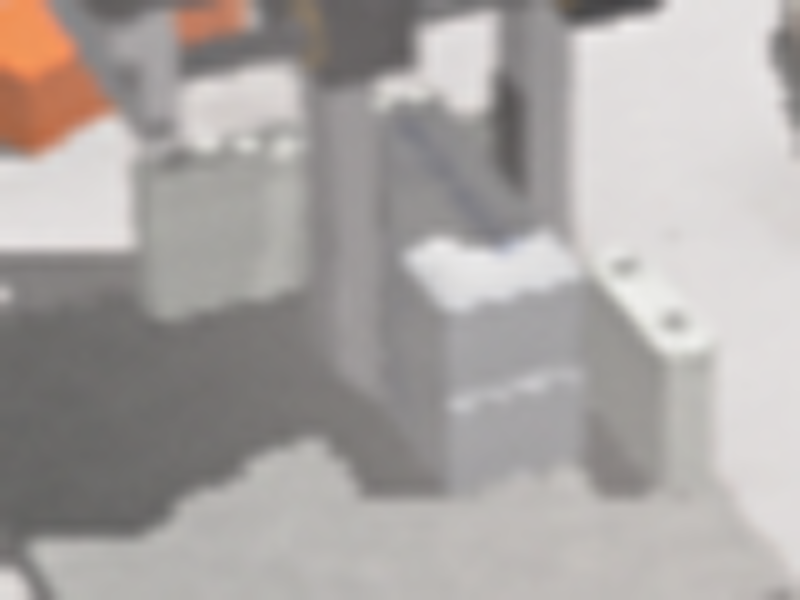

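Call:
{"method": "arm_command", "body": {"plan": [1, 0.005, 0.0014, 0, 0, 1, 0.01, 0.0028, 0, 0, 1, 0.0144, 0.0042, 0, 0, 1, 0.0144, 0.0042, 0, 0]}}

```text
time_s: 14.4
ee_pos: [0.5421, -0.0782, 0.2116]
eef_rot: [3.141, 0.0, 1.86]
force: [1.5, -1.0, 0.7]
grip_width: 0.034
```

Now +y (tray) by 5 mm.

Call:
{"method": "arm_command", "body": {"plan": [1, -0.0012, 0.004, 0, 0, 1, -0.0024, 0.008, 0, 0, 1, -0.0035, 0.012, 0, 0, 1, -0.0035, 0.012, 0, 0]}}

```text
time_s: 14.8
ee_pos: [0.5404, -0.0731, 0.2116]
eef_rot: [-3.142, -0.0, 1.86]
force: [0.4, 0.6, 2.1]
grip_width: 0.0336
```

Call:
{"method": "arm_command", "body": {"plan": [1, 0.0012, 0.0004, 0, 0, 1, 0.0024, 0.0007, 0, 0, 1, 0.0036, 0.0011, 0, 0, 1, 0.0048, 0.0014, 0, 0, 1, 0.0048, 0.0014, 0, 0]}}

```text
time_s: 15.3
ee_pos: [0.5425, -0.0728, 0.2116]
eef_rot: [3.142, 0.0, 1.86]
force: [-2.1, -0.1, 2.5]
grip_width: 0.0339
```

Call:
{"method": "arm_command", "body": {"plan": [1, 0.0012, 0.0004, 0, 0, 1, 0.0024, 0.0007, 0, 0, 1, 0.0036, 0.0011, 0, 0, 1, 0.0048, 0.0014, 0, 0, 1, 0.0048, 0.0014, 0, 0]}}

```text
time_s: 15.8
ee_pos: [0.5439, -0.0725, 0.2117]
eef_rot: [-3.139, -0.0, 1.86]
force: [-10.3, -4.2, 8.7]
grip_width: 0.0339
```

Call:
{"method": "arm_command", "body": {"plan": [1, 0.0012, 0.0004, 0, 0, 1, 0.0024, 0.0007, 0, 0, 1, 0.0024, 0.0007, 0, 0]}}

```text
time_s: 16.1
ee_pos: [0.5445, -0.0725, 0.2116]
eef_rot: [-3.137, -0.001, 1.86]
force: [-16.0, -7.5, 13.7]
grip_width: 0.0341
```

Call:
{"method": "arm_command", "body": {"plan": [1, -0.0018, -0.0005, 0.0005, 0, 1, -0.0021, 0.0007, 0.0008, 0, 1, -0.0025, 0.002, 0.0008, 0, 1, -0.0028, 0.0031, 0.0008, 0, 1, -0.0028, 0.0031, 0.0008, 0]}}

```text
time_s: 16.6
ee_pos: [0.5437, -0.0713, 0.2116]
eef_rot: [-3.139, 0.0, 1.86]
force: [-8.4, -6.9, 3.9]
grip_width: 0.034
```

```bash
python3 g6.py d2
```

```text
{'ee_pos': array([ 0.5437, -0.0713,  0.2116]), 'eef_rot': array([-3.1391e+00,  1.0000e-04,  1.8599e+00]), 'force': array([-8.4229, -6.9286,  3.8707]), 'moment': array([-1.1342,  1.2674,  0.1359]), 'grip_width': np.float64(0.034), 'time_s': np.float64(16.6)}
```

View pics/d2_siden.png

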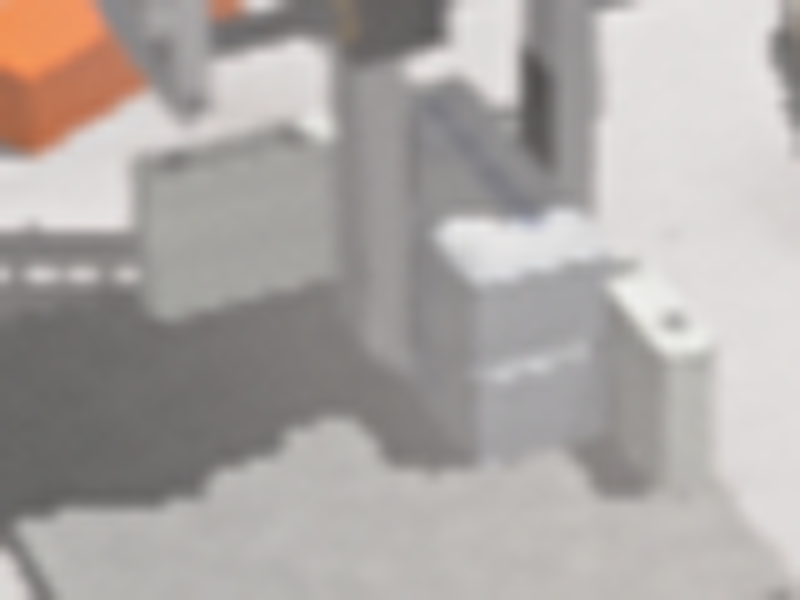

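View pics/d2_top.png

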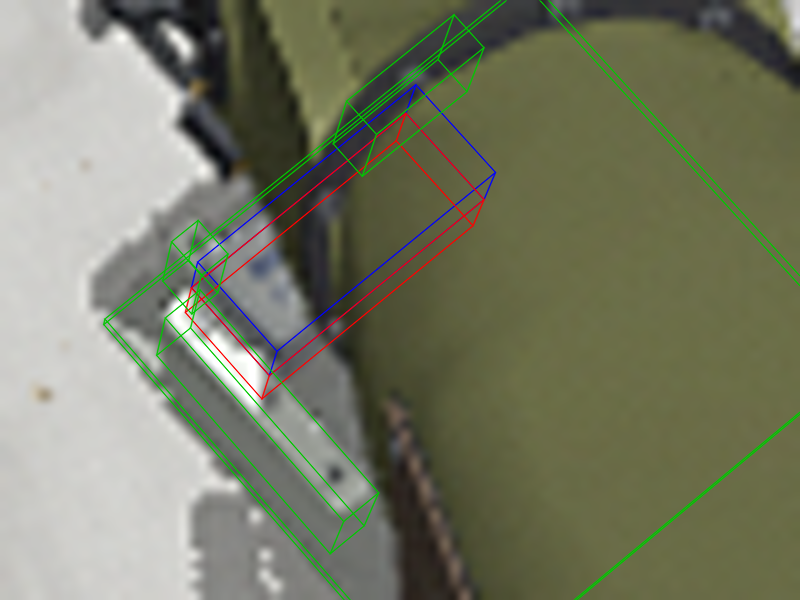

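Call:
{"method": "arm_command", "body": {"plan": [1, -0.001, -0.0003, 0, 0, 1, -0.0014, 0.0009, 0, 0, 1, -0.0017, 0.0021, 0, 0, 1, -0.0017, 0.0021, 0, 0]}}

```text
time_s: 17.1
ee_pos: [0.5432, -0.0702, 0.2116]
eef_rot: [-3.14, -0.0, 1.86]
force: [-5.3, -4.2, 1.8]
grip_width: 0.0339
```

Call:
{"method": "arm_command", "body": {"plan": [1, -0.0003, 0.0012, 0, 0, 1, -0.0007, 0.0024, 0, 0, 1, -0.0007, 0.0024, 0, 0]}}

```text
time_s: 17.4
ee_pos: [0.5429, -0.0692, 0.2116]
eef_rot: [-3.14, 0.0, 1.86]
force: [-4.5, -4.5, 1.4]
grip_width: 0.0339
```

Call:
{"method": "arm_command", "body": {"plan": [1, -0.0003, 0.0012, 0, 0, 1, -0.0007, 0.0024, 0, 0, 1, -0.0007, 0.0024, 0, 0]}}

```text
time_s: 17.7
ee_pos: [0.5428, -0.0688, 0.2117]
eef_rot: [-3.14, 0.001, 1.86]
force: [-2.6, -10.8, -1.1]
grip_width: 0.0337
```

Call:
{"method": "arm_command", "body": {"plan": [1, -0.0003, 0.0012, 0, 0, 1, -0.0007, 0.0024, 0, 0, 1, -0.0007, 0.0024, 0, 0]}}

```text
time_s: 18.0
ee_pos: [0.5427, -0.0684, 0.2117]
eef_rot: [-3.141, 0.003, 1.859]
force: [-0.6, -17.4, -2.2]
grip_width: 0.0339
```

Call:
{"method": "arm_command", "body": {"plan": [1, 0.0008, -0.0004, 0, 0, 1, 0.0016, -0.0008, 0, 0, 1, 0.0016, -0.0008, 0, 0, 1, 0.0016, -0.0008, 0, 0]}}

```text
time_s: 18.4
ee_pos: [0.543, -0.0685, 0.2117]
eef_rot: [-3.14, 0.001, 1.86]
force: [-5.7, -14.5, 0.6]
grip_width: 0.034
```

```bash
python3 g6.py d3
python3 - <<'E'
import sys; sys.path.insert(0,'.')
from h import *
for _ in range(6):
    vision.camera("side"); o=sensors.get_obs(); f=o["force"]; c,s=np.cos(.287),np.sin(.287); print(np.round([f[0]*c+f[1]*s,-f[0]*s+f[1]*c,f[2]],1),np.round(o["ee_pos"],4))
im=vision.camera("side")
a=overlay(im,"side",[],322,240,60,46,13,"pics/d3b.png")
E
```

```text
{'ee_pos': array([ 0.543 , -0.0685,  0.2117]), 'eef_rot': array([-3.1397e+00,  1.5000e-03,  1.8595e+00]), 'force': array([ -5.7343, -14.5028,   0.6447]), 'moment': array([-2.3357,  0.9291,  0.0368]), 'grip_width': np.float64(0.034), 'time_s': np.float64(18.4)}
[ -9.7 -10.9   2.3] [ 0.543  -0.0685  0.2117]
[-10.3 -11.7   1.8] [ 0.543  -0.0685  0.2117]
[ -9.7 -12.5   1.8] [ 0.543  -0.0685  0.2117]
[ -9.6 -12.    1.2] [ 0.543  -0.0685  0.2117]
[ -9.5 -12.1   1.6] [ 0.543  -0.0685  0.2117]
[-10.1 -11.5   1.6] [ 0.543  -0.0685  0.2117]
```

View pics/d3b.png

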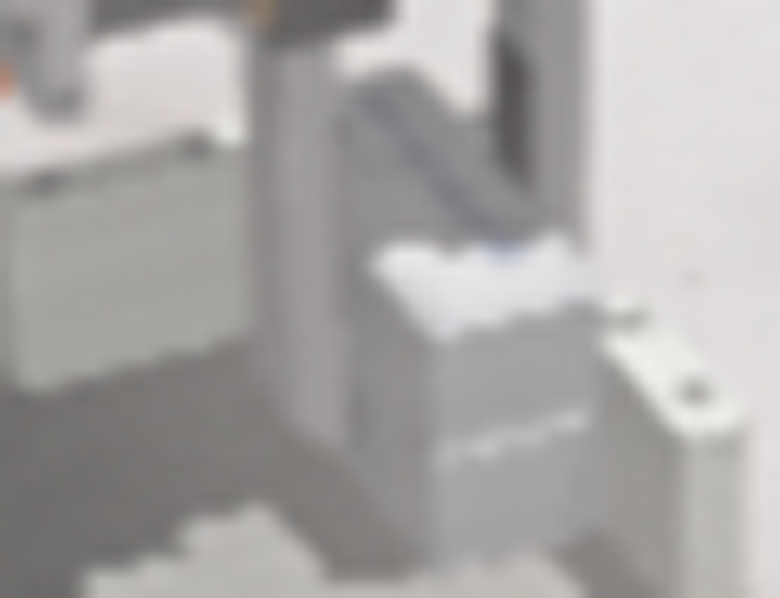

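View pics/d3_top.png

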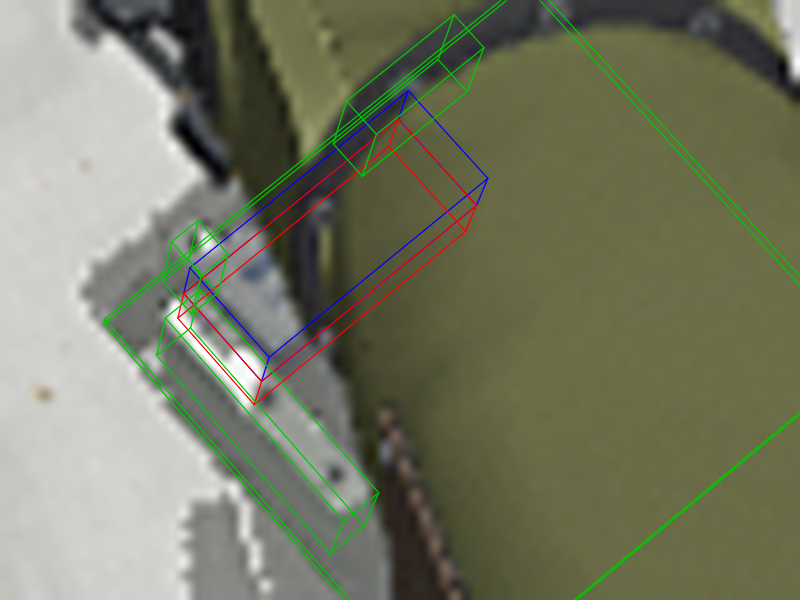

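Run:
```python
from h import *
im=vision.camera("side"); np.savez("im5.npz",side=im)
g=cv2.cvtColor(im,cv2.COLOR_BGR2GRAY).astype(int)
o=sensors.get_obs(); p=[*o["ee_pos"][:2],o["eef_rot"][2]-np.pi/2]
uv=proj("side",place(BOX[0],p,.032)); print(np.round(uv[[0,4,1,5]],1))
e=.001; q=[p[0]+e*np.sin(p[2]),p[1]-e*np.cos(p[2]),p[2]]; print("px per mm",proj("side",place(BOX[0],q,.032))[0]-uv[0])
print(g[240:285,326:340])
```

```text
[[324.3 251.6]
 [338.  247.9]
 [324.2 242. ]
 [338.1 238.3]]
px per mm [0.18546311 0.24313242]
[[219 223 223 222 219 214 213 213 202 183 173 177 201 223]
 [212 214 213 215 204 185 175 176 171 165 160 163 173 185]
 [202 191 177 175 174 166 162 162 162 163 162 164 182 199]
 [174 170 163 162 163 163 163 163 163 163 163 167 194 227]
 [164 166 165 164 162 163 163 163 163 164 163 162 170 204]
 [164 166 165 164 163 163 163 162 162 162 162 159 153 164]
 [165 165 165 163 163 162 163 162 162 163 163 158 152 149]
 [164 163 164 163 162 162 160 161 162 162 164 161 152 148]
 [162 163 162 161 161 160 160 163 168 174 176 164 151 148]
 [161 161 161 164 168 168 170 176 181 191 188 165 152 150]
 [166 168 171 181 185 183 185 184 173 170 166 158 154 151]
 [179 180 186 193 182 171 172 172 167 163 160 155 154 152]
 [178 173 172 174 169 165 165 166 165 164 161 157 156 153]
 [168 166 165 164 166 164 164 164 164 162 157 155 155 153]
 [166 167 166 165 165 165 166 164 165 161 156 156 155 152]
 [166 165 165 165 164 164 164 164 164 160 156 155 156 152]
 [165 165 164 164 163 163 163 163 161 158 156 155 154 153]
 [
[... 950 characters left out ...]
5 187 187 188 186 187 188 189 189 189 189 187 187]
 [186 186 188 188 188 187 187 188 189 188 189 187 186 185]
 [185 187 188 188 188 188 186 186 188 189 189 188 186 186]
 [186 187 187 188 188 186 186 187 189 189 191 191 191 190]
 [185 186 188 189 189 190 190 189 188 190 192 195 195 195]
 [185 185 185 189 190 193 194 190 188 190 192 192 191 190]
 [185 184 185 186 189 193 194 192 187 182 183 179 169 164]
 [186 185 185 186 188 187 185 181 172 158 153 159 167 175]
 [188 186 182 180 178 169 157 152 157 165 171 193 212 216]
 [181 176 163 152 149 156 162 171 192 214 218 220 222 221]
 [148 150 157 162 167 191 212 217 220 223 223 221 220 219]
 [162 173 199 214 217 220 222 222 222 221 219 219 219 219]]
```

The boxes press on both stops, at about 10 N on the side and 12 N on the end. But the bright ledge at the seam (side pixel ~328,251) is about 0.7 px, so the lower box may sit around 2 mm short of the end stop. I'll lighten the grip and feed +y, so the upper box slips back and the lower one comes up flush.

Call:
{"method": "arm_command", "body": {"plan": [1, -0.0012, -0.0003, 0, 0, 1, -0.0012, -0.0003, 0, 0, 1, -0.0016, 0.0009, 0, 0, 1, -0.0019, 0.0021, 0, 0, 1, -0.0023, 0.0033, 0, 0, 1, -0.0026, 0.0045, 0, 0, 1, -0.003, 0.0057, 0, 0, 1, -0.003, 0.0057, 0, 0], "newtons": 9}}

```text
time_s: 19.7
ee_pos: [0.542, -0.0662, 0.2118]
eef_rot: [-3.141, 0.002, 1.86]
force: [-1.0, -13.0, -0.3]
grip_width: 0.0337
```

```bash
cat > g7.py <<'E'
from h import *
im=vision.camera("side"); g=cv2.cvtColor(im,cv2.COLOR_BGR2GRAY).astype(float)
o=sensors.get_obs(); f=o["force"]; c,s=np.cos(.287),np.sin(.287); print("tray F",np.round([f[0]*c+f[1]*s,-f[0]*s+f[1]*c,f[2]],1),np.round(o["ee_pos"],4),np.round(o["eef_rot"],4),o["grip_width"],o["time_s"])
d=o["ee_pos"][:2]-[.509,-.105]; print("tray pos",np.round([d@[c,s],d@[-s,c]],4))
L=[]
for u in range(327,336):
    col=g[243:256,u]; b=np.median(col); L.append(np.clip(col-b-2,0,None).sum()/58/.293)
print("ledge mm",np.round(L,1),np.median(L))
E
python3 g7.py
```

```text
tray F [ -5.1 -12.8  -0.2] [ 0.542  -0.0662  0.2118] [-3.1409e+00  2.0000e-03  1.8595e+00] 0.03362745991991152 19.75
tray pos [0.0427 0.0278]
ledge mm [1.1 1.8 2.8 2.2 2.2 2.7 2.1 1.8 2.8] 2.1772390255384257
```

```bash
cat > g8.py <<'E'
from h import *
def meas(im,p,lab):
    g=cv2.cvtColor(im,cv2.COLOR_BGR2GRAY).astype(float)
    e=[proj("side",place(BOX[0],p,z))[[0,4]] for z in (.058,.032,.006)]
    u0,u1=e[0][0][0]+2,e[0][1][0]-2.5
    R=[]
    for u in range(int(np.ceil(u0)),int(u1)+1):
        pv=[a[0][1]+(a[1][1]-a[0][1])*(u-a[0][0])/(a[1][0]-a[0][0]) for a in e]
        v=np.arange(380.); col=g[:380,u]
        fm=np.median(g[int(pv[0]+2):int(pv[0]+6),u]); 
        def cross(pc,hi,lo,rng=4):   # area-based edge: hi above to lo below
            a=int(round(pc))-rng; seg=col[a:a+2*rng]; return a-.5+np.clip((seg-lo)/(hi-lo),0,1).sum()
        top=np.median(col[int(pv[0])-5:int(pv[0])-2]); fl=np.median(col[int(pv[1]+3):int(pv[1]+7)])
        bed=np.median(col[int(pv[2])+3:int(pv[2])+6])
        R.append((cross(pv[0],top,fm)-pv[0], cross(pv[2],fl,bed)-pv[2], np.clip(col[int(pv[1])-4:int(pv[1])+5]-max(fm,fl)-1,0,None).sum()/(top-fm)))
    R=np.array(R); print(lab,"top edge err px",np.round(np.median(R[:,0]),2),R[:,0].std().round(2),"bottom",np.round(np.median(R[:,1]),2),R[:,1].std().round(2),"ledge px",np.round(np.median(R[:,2]),2)); print(np.round(R.T,1))
o=sensors.get_obs()
meas(np.load("im3.npz")["side"],[.4877,-.1395,.289],"stack")
meas(np.load("im5.npz")["side"],[.543,-.0685,.289],"pushed")
meas(vision.camera("side"),[.543,-.0685,.289],"now")
E
python3 g8.py
```

```text
stack top edge err px 0.83 0.35 bottom 0.12 0.14 ledge px 0.79
[[ 0.4  0.3  0.2  0.6  1.2  1.2  1.   1.1  0.8  0.5  0.9]
 [ 0.4  0.4  0.3  0.1 -0.  -0.1  0.1  0.2  0.1  0.   0.2]
 [ 0.2  0.6  0.9  0.6  0.9  1.5  1.   0.7  0.9  0.8  0.8]]
pushed top edge err px 1.18 1.7 bottom 0.46 0.91 ledge px 0.98
[[ 0.5  0.8  1.1  1.5  1.3 -4.2  1.5  1.3  1.2]
 [-0.1 -0.2  0.5  0.9  0.3  0.4  1.1  2.2  2.5]
 [ 0.3  0.7  1.5  1.8  1.  -7.6  1.8  0.6  1.6]]
now top edge err px 1.12 0.29 bottom 0.45 0.96 ledge px 1.13
[[ 0.4  0.7  1.1  1.4  1.2  0.9  1.1  1.2  1.2]
 [ 0.2  0.1  0.5  0.3 -0.5  0.4  1.3  2.2  2.5]
 [ 0.3  0.6  1.5  1.8  1.1  1.2  0.8  0.8  1.7]]
```

```bash
cat > g9.py <<'E'
from h import *
def single(im,p,zb,lab):
    g=cv2.cvtColor(im,cv2.COLOR_BGR2GRAY).astype(float)
    e=[proj("side",place(BOX[0],p,z))[[0,4]] for z in (zb+.026,zb)]; R=[]
    for u in range(int(e[0][0][0]+3),int(e[0][1][0]-2)):
        pv=[a[0][1]+(a[1][1]-a[0][1])*(u-a[0][0])/(a[1][0]-a[0][0]) for a in e]; col=g[:,u]
        f=np.median(col[int(pv[0]+3):int(pv[1]-2)]); t=np.median(col[int(pv[0])-5:int(pv[0])-2]); b=np.median(col[int(pv[1])+3:int(pv[1])+6])
        cr=lambda pc,hi,lo:(int(round(pc))-4-.5+np.clip((col[int(round(pc))-4:int(round(pc))+4]-lo)/(hi-lo),0,1).sum())
        R.append((cr(pv[0],t,f)-pv[0],cr(pv[1],f,b)-pv[1]))
    print(lab,np.round(np.median(R,0),2))
single(np.load("im1.npz")["side"],[.4877,-.1395,.289],.006,"lower alone")
E
python3 g9.py
```

```text
lower alone [0.85 0.09]
```

The "ledge" turns out to be a bright bevel. The lower box alone gives the same edge signature (0.85/0.09 px, against 0.83/0.12 for the stack), so the pile is flush to within about 0.5 mm and both boxes are on the end stop. I'll firm the grip up again and balance the pushes.

Call:
{"method": "arm_command", "body": {"plan": [1, 0, 0, 0, 0, 1, 0.0005, 0, 0, 0, 1, 0.0011, -0.0002, 0, 0, 1, 0.0011, -0.0002, 0, 0, 1, 0.0011, -0.0002, 0, 0, 1, 0.0011, -0.0002, 0, 0], "newtons": 25}}

```text
time_s: 20.4
ee_pos: [0.5423, -0.0662, 0.2118]
eef_rot: [-3.14, 0.001, 1.86]
force: [-6.9, -11.6, 3.2]
grip_width: 0.0337
```

```bash
python3 g7.py; python3 g7.py; python3 g8.py | grep now; python3 g6.py d5
```

```text
tray F [ -9.5 -11.2   3.8] [ 0.5423 -0.0663  0.2118] [-3.1399e+00  1.5000e-03  1.8595e+00] 0.03398588407789977 20.45
tray pos [0.0429 0.0277]
ledge mm [1.1 1.8 2.6 2.3 2.4 2.7 2.2 1.7 1.6] 2.1772390255384257
tray F [ -8.2 -10.    1.7] [ 0.5423 -0.0663  0.2118] [-3.1400e+00  1.5000e-03  1.8595e+00] 0.03398277684495486 20.5
tray pos [0.0429 0.0277]
ledge mm [1.1 1.6 2.9 2.4 2.  2.8 2.2 1.8 1.8] 2.0007061315758503
now top edge err px 1.11 0.31 bottom 0.42 0.93 ledge px 1.07
{'ee_pos': array([ 0.5423, -0.0662,  0.2118]), 'eef_rot': array([-3.1400e+00,  1.5000e-03,  1.8596e+00]), 'force': array([ -6.0313, -13.3803,   3.7748]), 'moment': array([-2.3426,  0.7799, -0.0431]), 'grip_width': np.float64(0.0338), 'time_s': np.float64(20.55)}
```

View pics/d5_siden.png

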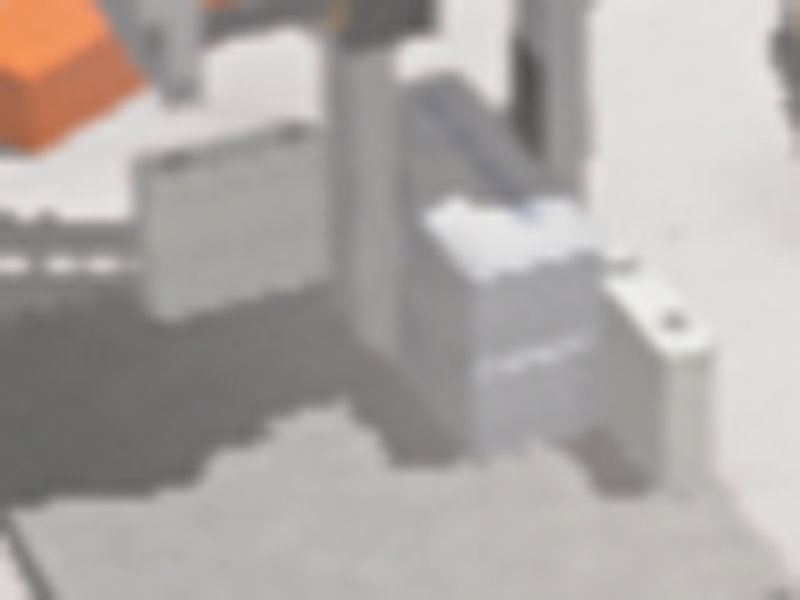

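```bash
python3 -c "
from station import job,sensors
print(job.hand_in()); o=sensors.get_obs(); print(o['time_s'],o['force'],o['ee_pos'],o['grip_width'])"
```

```text
the job is handed in; nothing more can be done
None
the job is handed in; nothing more can be done
```

The loose white box is stacked on the box in the tray, and the pile is pressed into the tray's corner with the gripper still holding it. I handed in at about 20.6 s of the 48 s allowed; no verdict is reported.

**How it was done:**
- I pinched the lower box lightly to fix its position across the width.
- I placed the loose box on it; the vertical force read 5 N at contact.
- I gripped both boxes over the seam and slid the pile until the side stops and then the end stop pushed back.
- I lightened the grip and fed about 2.4 mm further toward the end stop, then firmed the grip to 25 N.

**Last checks:**
- **Push:** steady forces of about 8–10 N toward the side stops and 10–13 N toward the end stop.
- **Grip and position:** the opening is 34 mm. The gripper stands at about tray x = 43 mm, the home value. In y it reads 28 mm instead of 24, because the pile slipped back in the pads during the last push.
- **Flushness:** one check disagreed. The bright line at the seam first read as a ledge of about 2 mm, and it did not change after the extra push. The lower box alone shows the same bright rim on its top edge, so I take it for a rounded edge and the stack as flush to within about 0.5 mm.

**Not checked directly:**
- The arm hid the corner from the top camera, so contact with the stops is inferred from the forces and the side view.
- The boxes' angle to the stops comes from the fits, at about 0.01 rad.
- I did not re-measure the timer, tape roll, haemostat and dropper bottle at the end. My moves were planned to stay clear of them.

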